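# Shake the stuck setting dies out of their pot

## Robot

A 7-joint arm with a two-finger parallel gripper is mounted at the origin on the work surface. World frame = base frame: x ahead of the robot, y to its left, z up, the work surface at z = 0. Lengths are in m, angles in rad, forces in N, time in s.
With the tool pointing down it reaches from about 0.425 to 0.925 m from the base axis. Payload 6.8 kg.
Tool frame: the origin (TCP) lies between the finger pads; the fingertips stand 14 mm ahead of it and the grasp point (between the pads) lies 5 mm behind it; z points along the fingers, y is the line along which they close (so a half turn about z gives the same grasp; the last joint's range is limited). The gripper opens to 85 mm and grips with 20 to 120 N. Pads are 22 mm wide; open, the fingers measure 114 mm over their backs; the gripper's body (76 mm by 85 mm) begins 54 mm behind the grasp point. The pads swing forward as they close: fully open they stand 13 mm farther back than shut.
Start: joints at [1.071, 0.477, 0.022, 1.555, -0.011, 1.109, -0.083], TCP at [0.258, -0.624, 0.245] pointing down, gripper open.
Joint ranges: [-2.96, 2.96], [-0.34, 2.1], [-1.41, 1.46], [0.24, 2.44], [-1.37, 4.51], [0.17, 1.92], [-2.96, 2.96]. Speed limits (rad/s): [2.39, 2.39, 3.14, 3.14, 3.14, 3.14, 3.14].

## Interface

Orientations are given as a rotation vector (axis times angle).
In Python, from bench import r, eyes, ticket gives the robot as it stands. The module is installed in compiled form; this text tells all that it offers.
- The arm moves only by the tool arm_command, never from a script. Its argument "plan" is text: rows parted by semicolons, each of 4 numbers parted by spaces: the shift along the tool's x, y, z in m, then the turn about the tool's z in degrees. In form: tx ty tz yaw; .... A call has 1 to 20 rows; each row shifts and turns the commanded pose from where the row before left it, along the tool's axes as they then stand; what a row does not reach is not made up. A row lasts 1/8 s, in which the tool goes at most 62.5 mm and 10.7 degrees, less where a joint would pass 70% of its speed; a pose out of reach is approached as far as the arm can. A call is refused whole if a number of a shift passes 0.0625 or a number of a turn 10.7, either way. A call with a gripper value outside its range is refused whole. "hand" is the closure, from -1 (fully open) to 1 (shut), set as the call begins (left out, the last holds). The fingers move at their own pace and stop on an object; "grip_force" is the grip in N (left out, the last holds). Time passes only in rows, so rows that do not move let the fingers close. It gives the time, the measured TCP pose, the force, the opening and the grip force at its end, in the units of the state.
- r.get_obs(): the state, without advancing time (a new reading comes with each control period).
- eyes.grab_frame(name): name is "scene" or "side" or "wrist"; returns (picture, depth): 400x640x3 uint8, red, green, blue; 400x640 float32, m along the optical axis (not along the pixel's ray), 0 where there is no reading.
- eyes.calibration(name): a dict with "fov_y" (degrees; the focal length in pixels is half the picture's height over the tangent of half this angle, whatever the lens; pixels are square), "cx", "cy" (the principal point, pixels), "k1" (the pictures are not rectified: a ray, as slopes to the right and down, at radius r is drawn at 1 + k1 r^2 times it, then the intrinsics apply), "origin" and "attitude" of the camera in the world; the wrist camera has in their place "tool_from_camera" (4x4, takes a point from camera to tool coordinates, whose origin is the TCP and whose axes are the flange's). Camera axes: x right, y up, looking along -z (the intrinsics and any distortion apply to the point x, -y, -z); pixel columns grow to the right and rows downward; lengths in m; the calibration is good to about 2 mm. A picture is of the moment at which its call begins: read the wrist's pose just before it. calibration takes no time and is no camera call.
- ticket.hand_in(): hands the job in; it is judged then, once.
The state is a dict: "clock": time; "joints": joint angles; "qvel": joint speeds; "tau": joint torques, N m; "tcp_pos": TCP position; "orientation": TCP orientation; "contact_force": force on the tool from outside, world axes, zero at the start; "moment": the same for the moment, N m; "grip_width": finger opening in m; "gripper_force": force on a finger pad.
Only numpy, scipy, OpenCV 4.12 (cv2) and the standard library are available. Lean on these libraries where they do the work, as an engineer would, in place of code of your own. Each camera call takes 0.05 s, during which the arm holds its last target. There are 200 camera calls.

## Task

The little upturned metal pot on the cork coaster still has three rivet-setting dies caught behind its inturned rim. Lift it and carry it level and smoothly, mouth down and losing nothing on the way, to the wooden tray, then tilt, rock or shake it low over the tray until its felt weight stops dropping because the last die has fallen into the tray. Then stand the empty pot mouth down on the middle of the cork coaster again, let go of it, and leave the thread spool, the glue jar and the mallet where they are.

Things in the scene. Friction and masses are not known exactly. Their poses are not given: they have to be found in the camera images.
- pot: Round pot standing upside down on the coaster: aluminium cup, red band near its mouth, with a solid wooden end, now on top, to hold it by. Height 80 mm; wooden part the upper 36 mm, 70 mm in diameter; cup 67 mm in diameter. Grip the wood from above across any diameter. Empty about 160 g (varies by a fifth). Origin: centre of the mouth, the lowest face; z points to the wooden end. A flat lip 3 mm thick narrows the mouth to a central 34 mm hole; the dies rest on it.
- pot_center (a point): centre of the pot, on its axis, 40 mm above the mouth. Inside, a die slides along the lip when the pot is tilted 17 to 23 degrees or more, or jerked sideways at about 3 to 4 m/s2 or more. A die on the raised side slides to the hole and out; one on the lowered side stays against the wall until the pot is tilted another way.
- coaster: Round cork coaster fixed to the bench, 100 mm diameter, 8 mm high; the pot starts within about 12 mm of its middle. Origin: centre of the underside, on the bench; its top is 8 mm higher.
- tray: Open wooden tray with a grey lining, fixed to the bench: outside 180 mm along its x, 210 mm along its y, 40 mm high, walls and floor 5 mm. Origin: centre of the underside, on the bench.
- die0_center (a point): centre of a loose bright steel setting die, a plain cylinder 18 mm in diameter and 26 mm long, about 58 g (varies by a twentieth); inside the pot at the start
- die1_center (a point): centre of a loose brass setting die, a plain cylinder 18 mm in diameter and 26 mm long, about 58 g (varies by a twentieth); inside the pot at the start
- die2_center (a point): centre of a loose dark steel setting die, a plain cylinder 18 mm in diameter and 26 mm long, about 58 g (varies by a twentieth); inside the pot at the start
- die0: the bright steel die; origin at the centre of one end face, z along its axis
- die1: the brass die; origin at the centre of one end face, z along its axis
- die2: the dark steel die; origin at the centre of one end face, z along its axis
- spool_center (a point): bystander: cream thread spool standing on its end, 48 mm diameter, 44 mm high; this is its centre, 22 mm above the bench
- glue_jar_center (a point): bystander: amber glue jar with a black cap, 60 mm diameter, 85 mm high; this is its centre, half-way up
- mallet_head (a point): bystander: mallet lying flat, white head with black faces 50 x 117 x 52 mm; this is the centre of the head. Its x axis points along the handle from its end to the head; the wooden handle, 24 mm thick, runs 180 mm from the head's centre towards its -x
Things that resemble listed ones, but are neither listed nor needed, are in the scene too. What is shaped like the pot but blue or purple is not meant.

How it is judged:
By the outcome, as a careful person would: the job done as asked, in the order asked, and still so for the second after the job is handed in, with the robot touching nothing.
It also fails if it takes over 72 s, if anything falls off the work surface, if the arm or the gripper's body presses on something with over 40 N, if the wrist force passes 120 N, or if a joint passes its speed limit or range.

## Working session

There is one attempt and no reset: what is moved stays moved. The work goes in short steps, Python scripts to look and compute and a tool call to move; the robot and the scene stay as the last step left them, time stands still between calls to the robot, and variables do not carry over. Pictures are saved under pics/ and viewed, at most 10 in all, crops included, and the job is handed in when it is done.

Besides the shell and the picture viewer there is one more tool, called after "Emit:" as name(argument=value, ...) on one line, values as JSON. arm_command: Moves the arm, as the interface text tells. Its arguments: {"type":"object","properties":{"plan":{"type":"string"},"hand":{"type":"number"},"grip_force":{"type":"number"}},"required":["plan"]}

```bash
mkdir -p pics
cat > h.py <<'E'
import numpy as np, cv2
from scipy.spatial.transform import Rotation as R
from bench import r, eyes, ticket
def grab(n):
    o=r.get_obs(); p,d=eyes.grab_frame(n); c=eyes.calibration(n)
    if n=="wrist":
        T=np.eye(4);T[:3,:3]=R.from_rotvec(o["orientation"]).as_matrix();T[:3,3]=o["tcp_pos"]
        T=T@np.array(c["tool_from_camera"])
    else:
        a=np.array(c["attitude"],float);T=np.eye(4)
        T[:3,:3]=a if a.shape==(3,3) else R.from_rotvec(a).as_matrix();T[:3,3]=c["origin"]
    return p,d,c,T
def cloud(d,c,T):
    h,w=d.shape;f=h/2/np.tan(np.radians(c["fov_y"])/2)
    K=np.array([[f,0,c["cx"]],[0,f,c["cy"]],[0,0,1.]])
    v,u=np.mgrid[:h,:w]
    s=cv2.undistortPoints(np.stack([u,v],-1).reshape(-1,1,2).astype(np.float64),K,np.array([c["k1"],0,0,0.])).reshape(h,w,2)
    P=np.stack([s[...,0]*d,-s[...,1]*d,-d],-1)
    return P@T[:3,:3].T+T[:3,3]
def save(p,n): cv2.imwrite("pics/"+n,cv2.cvtColor(p,cv2.COLOR_RGB2BGR))
E
python3 - <<'E'
from h import *
print(r.get_obs())
for n in("scene","side"):
    p,d,c,T=grab(n); print(c); save(p,n+"0.png"); np.savez(n+"0.npz",p=p,X=cloud(d,c,T),d=d)
E
```

```text
{'clock': 0.0, 'joints': array([ 1.07085442,  0.47777928,  0.02234348,  1.55644334, -0.01149984,
        1.10930433, -0.08311858]), 'qvel': array([-2.35277937e-04,  1.14522682e-03, -3.91347875e-05,  1.56504986e-05,
       -4.62512292e-04, -1.61811382e-03, -3.88899895e-04]), 'tau': array([ 6.33341242e-04, -5.96463454e+01,  1.60805717e+00, -2.81207514e+01,
        1.23662793e-02,  9.29043337e-03, -2.15229426e-05]), 'tcp_pos': array([ 0.25754755, -0.62332483,  0.24434315]), 'orientation': array([-3.07978333e+00, -6.11234697e-01,  7.59092440e-04]), 'contact_force': array([-0.27983466,  0.34362759,  0.32518793]), 'moment': array([-0.00396034, -0.02578823,  0.01004267]), 'gripper_force': 0.0, 'grip_width': 0.08543772350607828}
{'fov_y': 49.84238175351312, 'cx': 314.44310265475104, 'cy': 203.13406328246012, 'k1': -0.03377452325986654, 'origin': array([ 1.06043263, -0.20948741,  0.7802618 ]), 'attitude': array([0.50455112, 0.37096174, 1.21199306])}
{'fov_y': 55.693798014575634, 'cx': 329.78062818044395, 'cy': 198.43925978618014, 'k1': -0.026405904178590324, 'origin': array([0.42291755, 0.4710235 , 0.5962326 ]), 'attitude': array([ 0.17953866, -1.10800342, -2.63795847])}
```

View pics/scene0.png

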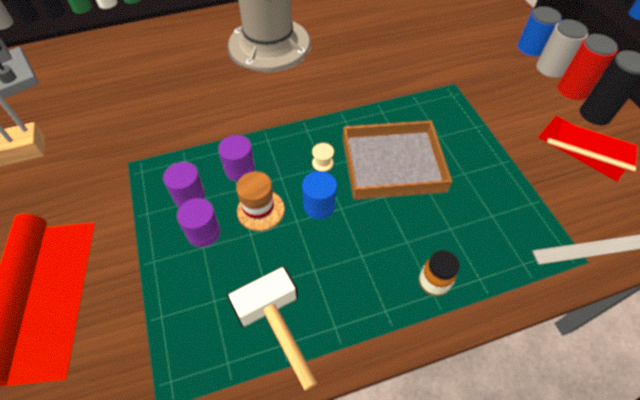

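View pics/side0.png

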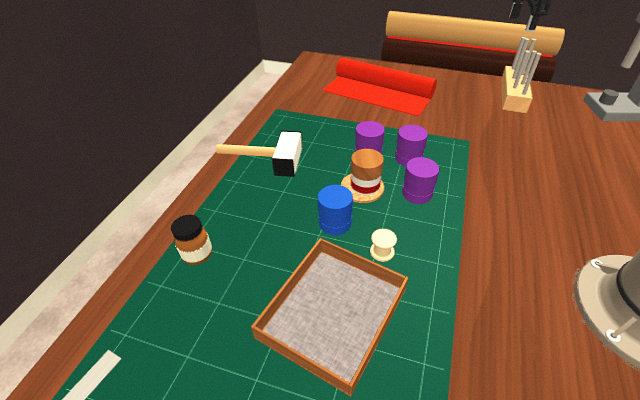

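The scene view shows the pot (wooden top near (255,182)) on the coaster (261,211). Three purple cups and one blue one stand around it, with the tray at (396,158), the spool at (322,157), the jar at (440,272) and the mallet head at (263,296). The side view agrees: pot (367,170), coaster (362,187), tray (330,315).

Run:
```python
from h import *
from scipy.optimize import least_squares
def circ(P):
    f=least_squares(lambda q:np.hypot(P[:,0]-q[0],P[:,1]-q[1])-q[2],[*P[:,:2].mean(0),.03],loss="soft_l1",f_scale=.002);return f.x.round(4)
for n,boxes in (("scene",dict(pot=(225,165,290,235),blue=(298,168,342,222),p1=(160,158,208,206),p2=(215,132,256,182),p3=(174,196,220,248),spool=(306,140,338,174),jar=(412,245,465,300),mallet=(222,262,302,328),tray=(335,115,455,202))),
 ("side",dict(pot=(335,146,390,204),blue=(312,180,357,238),p1=(352,118,388,150),p2=(395,122,430,166),p3=(400,154,442,206),spool=(366,226,400,264),jar=(165,210,216,268),mallet=(268,126,306,180),tray=(245,235,412,395)))):
    z=np.load(n+"0.npz");X=z["X"];print(n,(z["d"]>0).mean())
    for k,(a,b,c,d) in boxes.items():
        Q=X[b:d,a:c].reshape(-1,3);Q=Q[np.isfinite(Q).all(1)&(np.abs(Q)<2).all(1)]
        h=Q[Q[:,2]>.004]; t=np.percentile(h[:,2],98); top=h[h[:,2]>t-.006]
        print(k,"ztop",t.round(4),"topmid",((top[:,:2].max(0)+top[:,:2].min(0))/2).round(4),"ext",np.ptp(top[:,:2],axis=0).round(3),"n",len(top))
        if k=="pot":
            s=h[(h[:,2]>.058)&(h[:,2]<.08)];print("  side circ",circ(s))
            s=h[(h[:,2]>.006)&(h[:,2]<.0105)];rr=cv2.minEnclosingCircle(s[:,:2].astype(np.float32));print("  coaster",rr, circ(s))
        if k=="tray":
            s=h[(h[:,2]>.034)&(h[:,2]<.046)];print("  ",cv2.minAreaRect(s[:,:2].astype(np.float32)))
        if k=="mallet": print("  ",cv2.minAreaRect(top[:,:2].astype(np.float32)))
```

```text
scene 0.99595703125
pot ztop 0.0903 topmid [ 0.7846 -0.1723] ext [0.552 0.074] n 817
  side circ [ 0.515  -0.1681  0.0599]
  coaster ((0.5145958662033081, -0.18169184029102325), 0.08842998743057251) [ 0.5441 -0.168   0.0439]
blue ztop 0.0824 topmid [ 0.802  -0.1094] ext [0.517 0.2  ] n 781
p1 ztop 0.0827 topmid [ 0.7448 -0.2747] ext [0.631 0.13 ] n 883
p2 ztop 0.0891 topmid [ 0.7391 -0.1842] ext [0.643 0.051] n 144
p3 ztop 0.0824 topmid [ 0.795  -0.2688] ext [0.531 0.119] n 888
spool ztop 0.0807 topmid [ 0.802  -0.1139] ext [0.517 0.191] n 31
jar ztop 0.0878 topmid [ 0.9243 -0.0357] ext [0.272 0.348] n 628
mallet ztop 0.0553 topmid [ 0.8875 -0.2103] ext [0.346 0.122] n 1683
   ((0.8866589069366455, -0.18359120190143585), (0.331379234790802, 0.11687392741441727), 10.951225280761719)
tray ztop 0.0413 topmid [0.7346 0.0342] ext [0.652 0.487] n 856
   ((0.5201078057289124, 0.15678513050079346), (0.21236281096935272, 0.18397726118564606), 77.01227569580078)
side 0.99594140625
pot ztop 0.0889 topmid [0.4998 0.1348] ext [0.154 0.672] n 561
  side circ [ 0.5218 -0.0861  0.0566]
  coaster ((0.5489363074302673, -0.16409878432750702), 0.05039546638727188) [ 0.5454 -0.169   0.0422]
blue ztop 0.0813 topmid [0.5171 0.1974] ext [0.188 0.547] n 742
p1 ztop 0.0842 topmid [0.5104 0.0722] ext [0.175 0.798] n 362
p2 ztop 0.0812 topmid [0.4537 0.0655] ext [0.086 0.811] n 607
p3 ztop 0.0811 topmid [0.4243 0.1275] ext [0.069 0.687] n 581
spool ztop 0.0454 topmid [0.4566 0.2263] ext [0.067 0.489] n 418
jar ztop 0.0863 topmid [0.6316 0.279 ] ext [0.417 0.384] n 544
mallet ztop 0.0532 topmid [0.6035 0.1004] ext [0.361 0.741] n 629
   ((0.6144490242004395, 0.11096972227096558), (0.07157590985298157, 0.8125078678131104), 22.976526260375977)
tray ztop 0.0434 topmid [0.5196 0.2312] ext [0.221 0.48 ] n 1774
   ((0.51156085729599, 0.1226191446185112), (0.2839035987854004, 0.1805896908044815), 76.92240905761719)
```

```bash
cat > m.py <<'E'
from h import *
from scipy.optimize import least_squares
def circ(P,R0):
    f=least_squares(lambda q:np.hypot(P[:,0]-q[0],P[:,1]-q[1])-R0,P[:,:2].mean(0),loss="soft_l1",f_scale=.001);return f.x.round(4)
for n in("scene","side"):
    z=np.load(n+"0.npz");X=z["X"].copy();p=z["p"].astype(int);X[(z["d"]<.05)]=np.nan
    Q=X.reshape(-1,3);C=p.reshape(-1,3);ok=np.isfinite(Q).all(1);Q=Q[ok];C=C[ok]
    print(n)
    for k,xy,rad,zr in(("pot",(.545,-.169),.055,(.084,.095)),("blue",(.56,-.07),.06,(.076,.09)),("p1",(.43,-.26),.05,(.076,.09)),("p2",(.42,-.17),.045,(.076,.09)),("p3",(.54,-.27),.05,(.076,.09)),("spool",(.46,-.05),.05,(.04,.05)),("jar",(.77,.1),.09,(.08,.09)),("mallet",(.72,-.2),.09,(.048,.06)),("tray",(.515,.1),.16,(.034,.047)),("coaster",(.545,-.169),.07,(.0055,.0105))):
        m=(np.hypot(*(Q[:,:2]-xy).T)<rad)&(Q[:,2]>zr[0])&(Q[:,2]<zr[1])
        if m.sum()<20: print(k,"none");continue
        s=Q[m];c=C[m].mean(0).astype(int)
        lo,hi=np.percentile(s[:,:2],[1,99],axis=0)
        print(k,m.sum(),"mid",((lo+hi)/2).round(4),"ext",(hi-lo).round(3),"z",np.median(s[:,2]).round(4),c)
        if k in("tray","mallet"):print("  ",cv2.minAreaRect(s[:,:2].astype(np.float32)))
        if k=="pot":
            e=Q[(np.hypot(*(Q[:,:2]-xy).T)<.05)&(Q[:,2]>.056)&(Q[:,2]<.082)];print("   side",circ(e,.035))
        if k=="coaster":
            g=s[C[m][:,0]>C[m][:,1]+30]
            print("   c",cv2.minEnclosingCircle(g[:,:2].astype(np.float32)),len(g))
E
python3 m.py
```

```text
scene
pot 799 mid [ 0.5439 -0.1696] ext [0.066 0.065] z 0.088 [203 124  56]
   side [ 0.5423 -0.1697]
blue 717 mid [ 0.5782 -0.0452] ext [0.064 0.063] z 0.0799 [ 28 108 225]
p1 246 mid [ 0.4452 -0.2595] ext [0.059 0.097] z 0.0803 [155  65 184]
p2 603 mid [ 0.4254 -0.1825] ext [0.066 0.06 ] z 0.0801 [157  64 184]
p3 605 mid [ 0.5597 -0.2882] ext [0.056 0.057] z 0.0801 [158  64 187]
spool 106 mid [ 0.4669 -0.0109] ext [0.041 0.021] z 0.0437 [251 238 176]
jar 634 mid [0.8143 0.1118] ext [0.049 0.048] z 0.0852 [38 39 39]
mallet 1695 mid [ 0.75   -0.2102] ext [0.061 0.115] z 0.0523 [243 242 234]
   ((0.7493880987167358, -0.21013092994689941), (0.05111805349588394, 0.11722874641418457), 10.21418571472168)
tray 995 mid [0.5186 0.1181] ext [0.209 0.278] z 0.0398 [191 144  90]
   ((0.5155395269393921, 0.11753885447978973), (0.2845739424228668, 0.20647166669368744), 85.58354187011719)
coaster 625 mid [ 0.5602 -0.1668] ext [0.077 0.095] z 0.008 [235 171  96]
   c ((0.5504248738288879, -0.16667236387729645), 0.049967799335718155) 622
side
pot 538 mid [ 0.5424 -0.1668] ext [0.065 0.066] z 0.0874 
[... 276 characters left out ...]
863] ext [0.058 0.059] z 0.0794 [175  71 192]
spool 114 mid [ 0.4653 -0.0093] ext [0.038 0.018] z 0.0435 [254 252 219]
jar 532 mid [0.8131 0.1149] ext [0.05  0.049] z 0.0846 [35 32 32]
mallet 611 mid [ 0.7479 -0.207 ] ext [0.063 0.118] z 0.0513 [233 233 229]
   ((0.7488396763801575, -0.20829060673713684), (0.05014166235923767, 0.12156351655721664), 10.87160873413086)
tray 1609 mid [0.5167 0.1162] ext [0.208 0.279] z 0.0397 [196 148 104]
   ((0.5137109756469727, 0.11168910562992096), (0.2966962158679962, 0.20315907895565033), 85.27166748046875)
coaster 349 mid [ 0.5486 -0.1537] ext [0.095 0.076] z 0.0076 [245 196 119]
   c ((0.5485712289810181, -0.16378797590732574), 0.049959760159254074) 321
```

Emit:
arm_command(plan="0 0 0 7.48; 0 0 0 7.48; 0 0 0 7.48; 0.0119 -0.0189 0 0; 0.0238 -0.0378 0 0; 0.0238 -0.0378 0 0; 0.0238 -0.0378 0 0; 0.0238 -0.0378 0 0; 0.0238 -0.0378 0 0; 0.0238 -0.0378 0 0; 0.0238 -0.0378 0 0; 0.0238 -0.0378 0 0; 0.0238 -0.0378 0 0; 0.0238 -0.0378 0 0; 0.0238 -0.0378 0 0; 0.0119 -0.0189 0 0; 0 0 0 0; 0 0 0 0", hand=-1)

```text
clock: 2.35
tcp_pos: [0.5424, -0.1706, 0.2452]
orientation: [3.141, 0.002, -0.001]
contact_force: [0.4, -0.5, 0.1]
grip_width: 0.0852
gripper_force: 0.0
```

Run:
```python
from h import *
o=r.get_obs();print(o)
p,d,c,T=grab("wrist");save(p,"w0.png");X=cloud(d,c,T);X[d<.02]=np.nan
for zr in((.083,.095),(.0045,.0105)):
    m=(X[...,2]>zr[0])&(X[...,2]<zr[1])&(np.hypot(X[...,0]-.545,X[...,1]+.168)<.06)
    s=X[m];print(m.sum()); 
    if m.sum(): print(np.percentile(s,[1,50,99],axis=0).round(4),cv2.minEnclosingCircle(s[:,:2].astype(np.float32)))
```

```text
{'clock': 2.35, 'joints': array([ 0.28647882,  0.30764905, -0.11315753,  1.80833721,  0.0406856 ,
        1.02843955, -1.41222626]), 'qvel': array([ 0.01417091,  0.00034808,  0.01420223, -0.00405377, -0.00077433,
        0.00057233, -0.00521929]), 'tau': array([-1.23319890e+00, -4.76608264e+01, -1.05331600e+00, -2.70160103e+01,
       -7.51443137e-02, -2.20265833e-02,  5.99170569e-03]), 'tcp_pos': array([ 0.54242726, -0.17064067,  0.24519518]), 'orientation': array([ 3.14106817e+00,  1.58307701e-03, -1.13832421e-03]), 'contact_force': array([ 0.41338104, -0.45687227,  0.13699999]), 'moment': array([-0.02325   , -0.04630881,  0.00407656]), 'gripper_force': 0.0, 'grip_width': 0.08518251973271054}
4213
[[ 0.5115 -0.2015  0.0851]
 [ 0.5449 -0.1691  0.0869]
 [ 0.5762 -0.1372  0.0885]] ((0.5433316230773926, -0.16928716003894806), 0.03494853526353836)
2114
[[ 0.5324 -0.214   0.005 ]
 [ 0.5767 -0.1605  0.0068]
 [ 0.5979 -0.1182  0.0086]] ((0.5496219992637634, -0.16607394814491272), 0.04979759827256203)
```

Emit:
arm_command(plan="0.001 -0.0016 0.01 0; 0 0 0.03 0; 0 0 0.03 0; 0 0 0.03 0; 0 0 0.03 0; 0 0 0.025 0; 0 0 0.015 0; 0 0 0.008 0; 0 0 0 0; 0 0 0 0")

```text
clock: 3.65
tcp_pos: [0.5449, -0.1688, 0.0681]
orientation: [3.141, 0.0, 0.002]
contact_force: [0.3, -0.3, -0.7]
grip_width: 0.0854
gripper_force: 0.0
```

Emit:
arm_command(plan="0 0 0 0; 0 0 0 0; 0 0 0 0; 0 0 0 0; 0 0 0 0; 0 0 0 0; 0 0 0 0; 0 0 0 0", hand=1, grip_force=50)

```text
clock: 4.65
tcp_pos: [0.545, -0.1687, 0.0683]
orientation: [3.141, 0.0, 0.002]
contact_force: [-0.7, 0.2, 4.7]
grip_width: 0.0684
gripper_force: 56.1
```

Emit:
arm_command(plan="0 0 -0.001 0; 0 0 -0.002 0; 0 0 -0.004 0; 0 0 -0.006 0; 0 0 -0.008 0; 0 0 -0.01 0; 0 0 -0.012 0; 0 0 -0.012 0; 0 0 -0.012 0; 0 0 -0.012 0; 0 0 -0.011 0; 0 0 -0.009 0; 0 0 -0.007 0; 0 0 -0.005 0; 0 0 -0.003 0; 0 0 -0.001 0; 0 0 0 0; 0 0 0 0; 0 0 0 0; 0 0 0 0")

```text
clock: 7.15
tcp_pos: [0.5443, -0.1686, 0.1822]
orientation: [-3.142, -0.0, 0.0]
contact_force: [-0.1, 0.1, -2.5]
grip_width: 0.0686
gripper_force: 57.1
```

Run:
```python
from h import *
o=r.get_obs();print(o["contact_force"],o["moment"],o["tcp_pos"])
p,d,c,T=grab("side");save(p,"s1.png")
```

```text
[-0.11963585  0.12686894 -2.45859969] [0.04516298 0.00655931 0.01442927] [ 0.54428746 -0.16860474  0.18221612]
```

View pics/s1.png

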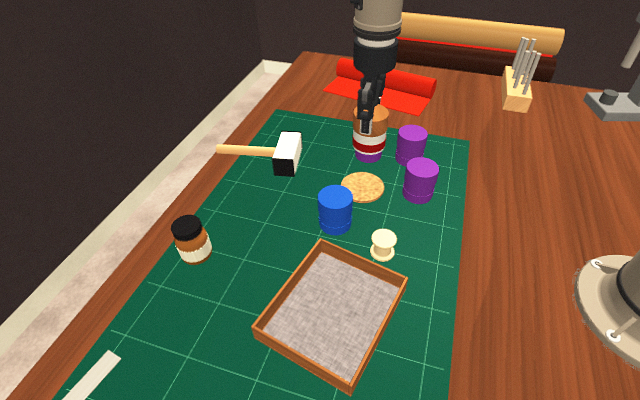

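Emit:
arm_command(plan="0 -0.002 0 0; -0.0005 -0.006 0 0; -0.001 -0.011 0 0; -0.0015 -0.016 0 0; -0.002 -0.021 0 0; -0.002 -0.026 0 0; -0.002 -0.029 0 0; -0.002 -0.029 0 0; -0.002 -0.029 0 0; -0.002 -0.029 0 0; -0.002 -0.029 0 0; -0.002 -0.027 0 0; -0.002 -0.023 0 0; -0.0015 -0.019 0 0; -0.001 -0.014 0 0; -0.0005 -0.009 0 0; 0 -0.005 0 0; 0 -0.001 0 0; 0 0 0 0; 0 0 0 0")

```text
clock: 9.7
tcp_pos: [0.5204, 0.1558, 0.1823]
orientation: [3.141, -0.001, -0.0]
contact_force: [-0.4, 0.2, -3.0]
grip_width: 0.0688
gripper_force: 57.2
```

Emit:
arm_command(plan="0 0 0.002 0; 0 0 0.005 0; 0 0 0.008 0; 0 0 0.01 0; 0 0 0.01 0; 0 0 0.01 0; 0 0 0.008 0; 0 0 0.006 0; 0 0 0.004 0; 0 0 0.002 0; 0 0 0.001 0; 0 0 0 0; 0 0 0 0")

```text
clock: 11.32
tcp_pos: [0.5204, 0.1564, 0.1165]
orientation: [-3.141, -0.0, -0.001]
contact_force: [0.2, -0.1, -2.9]
grip_width: 0.0687
gripper_force: 57.2
```

```bash
cat > f.py <<'E'
from h import *
import sys
F=[]
for i in range(6):
    p,d,c,T=grab("side" if i else "scene"); o=r.get_obs(); F.append(o["contact_force"][2])
    if i==0: save(p,sys.argv[1]+"_sc.png")
save(p,sys.argv[1]+"_si.png")
print(np.round(F,2),np.mean(F),o["tcp_pos"],R.from_rotvec(o["orientation"]).as_matrix().round(3).tolist(),o["grip_width"],o["clock"])
E
python3 f.py a
```

```text
[-3.23 -3.26 -3.33 -3.15 -2.48 -3.55] -3.1660327785283453 [0.52028837 0.15638726 0.11636171] [[1.0, 0.0, 0.0], [0.0, -1.0, 0.0], [0.0, -0.0, -1.0]] 0.06835382756995978 11.625
```

Emit:
arm_command(plan="0.025 0 0 0; -0.05 0 0 0; 0.05 0 0 0; -0.05 0 0 0; 0.05 0 0 0; -0.025 0 0 0; 0 0.025 0 0; 0 -0.05 0 0; 0 0.05 0 0; 0 -0.05 0 0; 0 0.05 0 0; 0 -0.025 0 0; 0 0 0 0; 0 0 0 0; 0 0 0 0; 0 0 0 0", grip_force=70)

```text
clock: 13.62
tcp_pos: [0.5203, 0.156, 0.1163]
orientation: [3.141, -0.0, -0.0]
contact_force: [0.4, -0.4, -1.4]
grip_width: 0.0682
gripper_force: 84.3
```

```bash
python3 f.py b
```

```text
[-2.12 -2.24 -1.41 -1.79 -1.77 -1.71] -1.8392862644788923 [0.52027994 0.15629644 0.11630905] [[1.0, 0.0, 0.0], [0.0, -1.0, -0.0], [0.0, 0.0, -1.0]] 0.06824664812195677 13.925
```

View pics/b_si.png

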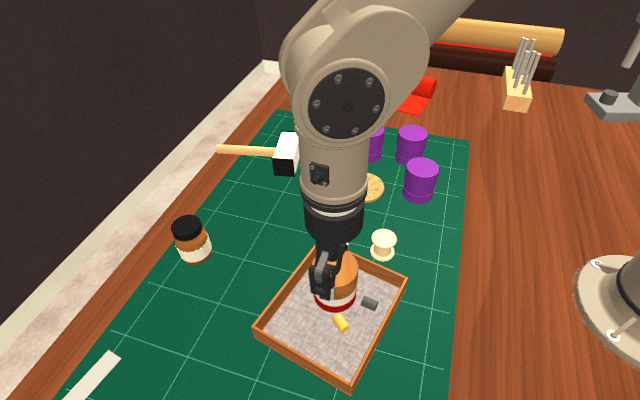

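The brass (341,322) and dark (369,302) dies are in the tray. The weight fell by about two dies, so the bright one is probably still inside and I'll shake again.

Emit:
arm_command(plan="0.02 0.02 0 0; -0.04 -0.04 0 0; 0.04 0.04 0 0; -0.04 -0.04 0 0; 0.04 0.04 0 0; -0.02 -0.02 0 0; 0.02 -0.02 0 0; -0.04 0.04 0 0; 0.04 -0.04 0 0; -0.04 0.04 0 0; 0.04 -0.04 0 0; -0.02 0.02 0 0; 0 0 0 0; 0 0 0 0; 0 0 0 0; 0 0 0 0")

```text
clock: 15.92
tcp_pos: [0.5206, 0.1567, 0.1165]
orientation: [-3.141, -0.0, -0.001]
contact_force: [-0.1, -0.1, -1.9]
grip_width: 0.0682
gripper_force: 84.4
```

```bash
python3 f.py c
```

```text
[-1.45 -1.15 -2.14 -1.15 -1.71 -1.03] -1.4394603568756805 [0.52028068 0.15641173 0.11629787] [[1.0, 0.0, 0.0], [0.0, -1.0, 0.0], [0.0, -0.0, -1.0]] 0.06836743104608625 16.225
```

Run:
```python
import cv2
a=cv2.imread("pics/c_sc.png")[100:220,320:470];b=cv2.imread("pics/c_si.png")[225:400,240:420]
cv2.imwrite("pics/c2.png",cv2.hconcat([cv2.resize(a,(400,400)),cv2.resize(b,(400,400))]))
```

```text
(no output)
```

View pics/c2.png

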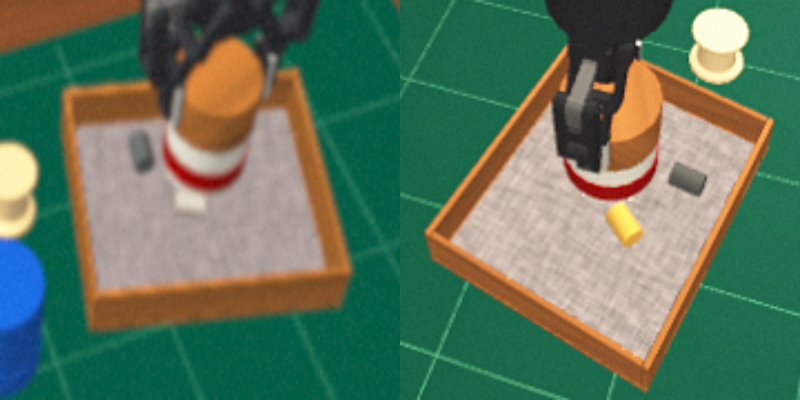

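The left crop (scene view) shows the dark die at (140,150) and the bright die at (190,200) lying in the tray. The right crop (side view) shows the brass at (625,225) and the dark at (687,178). All three are out, and the weight (-1.44 N) matches an empty pot.

Emit:
arm_command(plan="0 0 -0.004 0; 0 0 -0.01 0; 0 0 -0.014 0; 0 0 -0.015 0; 0 0 -0.013 0; 0 0 -0.008 0; 0 0 -0.003 0; 0 0 0 0; 0 0 0 0")

```text
clock: 17.35
tcp_pos: [0.5199, 0.1562, 0.1828]
orientation: [3.141, 0.0, -0.001]
contact_force: [-0.0, 0.6, -1.7]
grip_width: 0.0685
gripper_force: 84.4
```

Emit:
arm_command(plan="0 0.002 0 0; 0.001 0.006 0 0; 0.0015 0.011 0 0; 0.002 0.016 0 0; 0.0025 0.021 0 0; 0.0025 0.026 0 0; 0.003 0.029 0 0; 0.003 0.029 0 0; 0.003 0.029 0 0; 0.0025 0.029 0 0; 0.0025 0.028 0 0; 0.002 0.027 0 0; 0.002 0.022 0 0; 0.0015 0.018 0 0; 0.001 0.014 0 0; 0.001 0.009 0 0; 0 0.005 0 0; 0 0.001 0 0; 0 0 0 0; 0 0 0 0")

```text
clock: 19.85
tcp_pos: [0.5514, -0.165, 0.1833]
orientation: [-3.141, -0.002, -0.0]
contact_force: [0.4, -0.4, -2.3]
grip_width: 0.0683
gripper_force: 84.4
```

```bash
cat > g.py <<'E'
from h import *
from scipy.optimize import least_squares
F=[]
for n in("scene","side"):
    for i in range(3):
        p,d,c,T=grab(n);o=r.get_obs();F.append(o["contact_force"][2]);X=cloud(d,c,T);X[d<.05]=np.nan;t=o["tcp_pos"]
        if i: continue
        save(p,"g_"+n+".png")
        Cc=p.astype(int);zt=t[2]-.068
        near=np.hypot(X[...,0]-t[0],X[...,1]-t[1])<.05
        sat=(Cc[...,0]-Cc[...,2]>60)
        w=X[near&sat&(X[...,2]>zt+.048)&(X[...,2]<zt+.1)]
        cup=X[near&(X[...,2]>zt+.012)&(X[...,2]<zt+.048)]
        for nm,s,R0 in(("wood",w[w[:,2]<zt+.083],.035),("cup",cup,.0335)):
            f=least_squares(lambda q:np.hypot(s[:,0]-q[0],s[:,1]-q[1])-R0,t[:2],loss="soft_l1",f_scale=.001)
            print(n,nm,len(s),"c-tcp",(f.x-t[:2]).round(4),"abs",f.x.round(4))
        print("  ztop-tcp",(np.percentile(w[:,2],90)-t[2]).round(4))
        m=(X[...,2]>.0045)&(X[...,2]<.0105)&(np.hypot(X[...,0]-.5497,X[...,1]+.166)<.06)&sat
        print("  coaster",cv2.minEnclosingCircle(X[m][:,:2].astype(np.float32)),X[m].mean(0).round(4))
print("F",np.mean(F),t,o["clock"])
E
python3 g.py
```

```text
scene wood 333 c-tcp [-0.0028 -0.001 ] abs [ 0.5486 -0.1661]
scene cup 427 c-tcp [-0.0024 -0.0013] abs [ 0.549  -0.1664]
  ztop-tcp 0.0203
  coaster ((0.5496585369110107, -0.16625313460826874), 0.05118929222226143) [ 0.5513 -0.1668  0.0079]
side wood 329 c-tcp [-0.0023 -0.    ] abs [ 0.549  -0.1654]
side cup 481 c-tcp [-0.0025  0.0004] abs [ 0.5488 -0.165 ]
  ztop-tcp 0.0193
  coaster ((0.5496962070465088, -0.16435140371322632), 0.051818277686834335) [ 0.5451 -0.1646  0.0075]
F -1.3788787591817782 [ 0.5513345  -0.16552755  0.18332492] 20.15
```

Emit:
arm_command(plan="0.001 0 0.004 0; 0 0 0.01 0; 0 0 0.015 0; 0 0 0.018 0; 0 0 0.018 0; 0 0 0.015 0; 0 0 0.012 0; 0 0 0.008 0; 0 0 0.005 0; 0 0 0.003 0; 0 0 0.002 0; 0 0 0.002 0; 0 0 0.001 0; 0 0 0.001 0; 0 0 0.001 0; 0 0 0 0; 0 0 0 0")

```text
clock: 22.28
tcp_pos: [0.5524, -0.1657, 0.069]
orientation: [3.141, 0.0, 0.001]
contact_force: [-1.8, 1.3, 4.3]
grip_width: 0.0683
gripper_force: 85.7
```

Emit:
arm_command(plan="0 0 0 0; 0 0 0 0; 0 0 0 0; 0 0 0 0; 0 0 0 0; 0 0 0 0; 0 0 -0.005 0; 0 0 -0.015 0; 0 0 -0.03 0; 0 0 -0.04 0; 0 0 -0.04 0; 0 0 -0.03 0; 0 0 -0.015 0; 0 0 0 0; 0 0 0 0", hand=-1)

```text
clock: 24.15
tcp_pos: [0.5515, -0.1654, 0.242]
orientation: [-3.141, -0.0, 0.003]
contact_force: [-0.9, -0.4, 1.2]
grip_width: 0.0851
gripper_force: 0.0
```

Run:
```python
from h import *
p,d,c,T=grab("wrist");X=cloud(d,c,T);X[d<.02]=np.nan
for zr in((.083,.095),(.0045,.0105)):
    m=(X[...,2]>zr[0])&(X[...,2]<zr[1])&(np.hypot(X[...,0]-.5497,X[...,1]+.1655)<.06)
    print(m.sum(),cv2.minEnclosingCircle(X[m][:,:2].astype(np.float32)),np.median(X[m],axis=0).round(4))
a,b=grab("scene")[0],grab("side")[0]
save(np.hstack([cv2.resize(a,(400,300)),cv2.resize(b,(400,300))]),"end.png")
save(np.hstack([cv2.resize(a[100:220,320:470],(400,400)),cv2.resize(b[225:400,240:420],(400,400))]),"endt.png")
print(r.get_obs()["clock"])
```

```text
4288 ((0.5507401823997498, -0.16654257476329803), 0.034894101321697235) [ 0.5523 -0.1665  0.0868]
1613 ((0.549820065498352, -0.16611549258232117), 0.049958642572164536) [ 0.579  -0.1642  0.0068]
24.3
```

View pics/end.png

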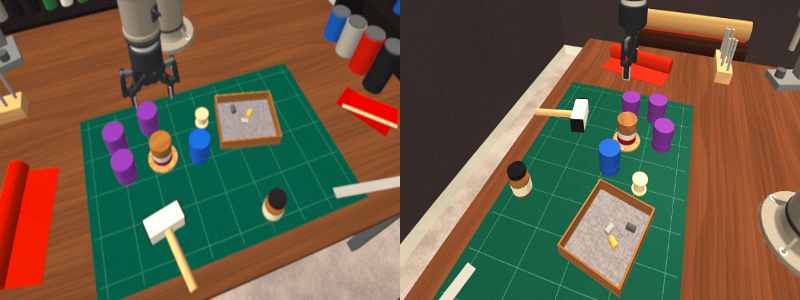

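View pics/endt.png

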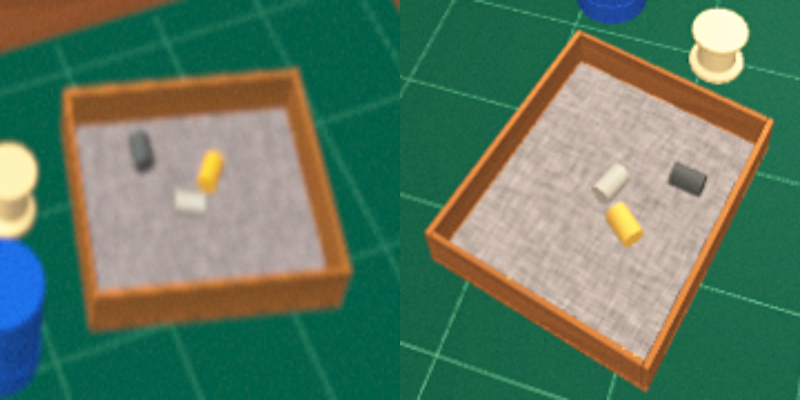

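All three dies are in the tray (left crop: dark (140,150), brass (210,170), bright (190,202)). The pot stands within about 1 mm of the coaster's middle, and the spool, jar and mallet have not moved.

```bash
python3 -c "
from bench import ticket
print(ticket.hand_in())"
```

```text
the job is handed in; nothing more can be done
None
```

The job is done and handed in at about 24 s: all three dies are in the tray, the empty pot stands released and mouth down within about 1 mm of the coaster's middle, and the spool, glue jar and mallet are where they were.

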